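# Shut, latch and lock the tool box

## Task

Close up the tool box by pushing with the fingertips: push the half-open lid down until it is fully closed, then press the broad latch all the way down, and only after that press the small round lock button all the way down. Nothing is to be picked up: do not lift the lid up any further, and leave the glue bottle, hammer, screwdriver and white tray undisturbed where they are.

Things in the scene. Friction and masses are not known exactly. Their poses are not given: they have to be found in the camera images.
- case: Grey plastic tool box fixed to the bench. Origin: on the bench, under the centre of its bin; z up, x towards the hinge (away from the robot, yaw within 0.3 rad), y along its length. The bin is 160 (x) by 300 (y) by 85 mm high. In front of the bin (from x = -80 to -145 mm) runs a lower rail, 60 mm high and 300 mm long, that carries the latch and the lock.
- lid (a joint): Angle of the lid, rad: 0 is fully closed, larger is further open (starts between 0.35 and 0.65). The lid is a flat grey plate, 164 by 306 by 12 mm, hinged along the bin's rear top edge, with a 16 mm high, 6 mm thick lip along its front edge. Closed, its top face is 97 mm above the bench. The hinge is stiff: the lid stays at any angle where it is left, and a push of about 5 N on its top face closes it.
- lid_hinge (a point): Point on the hinge axis, at the middle of its length: case x = +80 mm, y = 0, z = 85 mm. The axis is parallel to the case's y. The underside of the lid lies in the plane through this axis.
- lid_front (a point): Point on the lid's top face, near the middle of its front edge: 160 mm from the hinge axis along the lid; moves with the lid.
- latch (a joint): How far the broad latch is pressed, m: 0 is up, 0.010 is fully down against its stop. Pressing takes about 5 N; it has no spring and stays where it is pushed.
- latch_top (a point): Centre of the flat top of the broad latch: a rectangular steel push block, 24 (case x) by 50 mm (case y), in a black rectangular housing 36 by 66 mm on the rail. Case x = -116 mm; 100 mm above the bench when up, 90 mm when fully down (its housing ends at 74 mm). It may be in the left or the right half of the rail.
- lock (a joint): How far the round lock button is pressed, m: 0 is up, 0.010 is fully down against its stop. Pressing takes about 5 N; it has no spring and stays where it is pushed.
- lock_top (a point): Centre of the flat top of the lock button: a round steel push button of 24 mm diameter in a black round housing of 36 mm diameter on the rail, in the half that the latch leaves free. Case x = -116 mm; 100 mm above the bench when up, 90 mm when fully down.
- glue: White glue bottle with a red cap, 44 mm diameter, 120 mm tall, standing loose in front of the rail. Origin: centre of its underside. Leave alone.
- hammer: Hammer lying loose on the bench beside the box, on its -y side. Leave alone.
- driver: Screwdriver lying loose on the bench beside the box, on its +y side. Leave alone.
- tray: Small open white tray, 100 by 75 by 25 mm, loose on the bench beyond the screwdriver. Origin: centre of its underside. Leave alone.

How it is judged:
By the outcome, as a careful person would: the job done as asked, in the order asked, and still so for the second after the job is handed in, with the robot touching nothing.
It also fails if it takes over 51 s, if anything falls off the work surface, if the arm or the gripper's body presses on something with over 40 N, if the wrist force passes 120 N, or if a joint passes its speed limit or range.

## Robot

A 6-joint arm with a two-finger parallel gripper is mounted at the origin on the work surface. World frame = base frame: x ahead of the robot, y to its left, z up, the work surface at z = 0. Lengths are in m, angles in rad, forces in N, time in s.
With the tool pointing down it reaches from about 0.375 to 0.975 m from the base axis. Payload 3.8 kg.
Tool frame: the origin (TCP) lies midway between the tips of the shut fingers; the grasp point (between the pads) lies 19 mm behind it; z points along the fingers, y is the direction in which the jaws open and shut (so a half turn about z gives the same grasp; the last joint's range is limited). The gripper opens to 85 mm and grips with 20 to 120 N. Pads are 22 mm wide; open, the fingers measure 114 mm over their backs; the gripper's body (76 mm by 85 mm) begins 54 mm behind the grasp point. The pads swing forward as they close: fully open they stand 13 mm farther back than shut.
Start: joints at [-1.36, 0.264, 1.604, -0, 1.274, -0.037], TCP at [0.166, -0.654, 0.201] pointing down, gripper open.
Joint ranges: [-2.63, 2.63], [-0.94, 2.18], [0.31, 2.57], [-1.31, 4.45], [0, 2.66], [-2.55, 2.55]. Speed limits (rad/s): [2.57, 2.57, 3.14, 3.14, 3.14, 3.14].

## Interface

Orientations are given as a rotation vector (axis times angle).
In Python, from workcell import bot gives the robot as it stands.
- The arm moves only by the tool drive_tool, never from a script. Its argument "deltas" is a list of rows, each an object with "hand": the opening, from 0 (shut) to 1 (fully open); "offset": the shift along the world's x, y, z in cm, a list of three; "angular": the turn, a rotation vector about the world's x, y, z in degrees, a list of three. A call has 1 to 8 rows; each row is the pose to reach, as a shift and turn from the pose commanded when the call began; what a row does not reach only later rows make up. A row lasts 1/8 s, in which the tool goes at most 62.5 mm and 10.7 degrees, less where a joint would pass 70% of its speed; a pose out of reach is approached as far as the arm can. A call with a gripper value outside its range is refused whole. The fingers move at their own pace and stop on an object; "force" is the grip in N (left out, the last holds). Time passes only in rows, so rows that repeat a pose let the fingers close. It gives the time, the measured TCP pose, the force and the opening at its end, in the units of the state.
- bot.read_state(): the state, without advancing time (a new reading comes with each control period).
- bot.read_camera(name): name is "scene" or "top" or "wrist"; returns a dict with "frame" (480x640x3 uint8, blue, green, red), "mtx" (3x3 intrinsics, pixels), "k1" (the pictures are not rectified: a ray, as slopes to the right and down, at radius r is drawn at 1 + k1 r^2 times it, then the intrinsics apply), "R" (3x3) and "t" (3): a world point X has camera coordinates R X + t. Camera axes: x right, y down, z forward; pixel columns grow to the right and rows downward; lengths in m; the calibration is good to about 2 mm. A picture is of the moment at which its call begins. There is no depth.
- bot.finish_job(): hands the job in, once; it reports no verdict.
The state is a dict: "time": time; "q": joint angles; "joint_vel": joint speeds; "joint_torque": joint torques, N m; "tool_pos": TCP position; "tcp_rot": TCP orientation; "wrist_force": force on the tool from outside, world axes, zero at the start; "torque": the same for the moment, N m; "width": opening from 0.0 (shut) to 1.0 (fully open).
Only numpy, scipy, OpenCV 4.12 (cv2) and the standard library are available. Lean on these libraries where they do the work, as an engineer would, in place of code of your own. Each camera call takes 0.05 s, during which the arm holds its last target. There are 200 camera calls.

## Working session

There is one attempt and no reset: what is moved stays moved. The work goes in short steps, Python scripts to look and compute and a tool call to move; the robot and the scene stay as the last step left them, time stands still between calls to the robot, and variables do not carry over. Pictures are saved under pics/ and viewed, about 8 in all and at most 12, crops included, and the job is handed in when it is done.

Besides the shell and the picture viewer there is one more tool, called after "Call:" as name(argument=value, ...), one argument or row to a line, values as JSON. drive_tool: Moves the arm, as the interface text tells. Its arguments: {"type":"object","properties":{"deltas":{"type":"array"},"force":{"type":"number"}},"required":["deltas"]}

```bash
mkdir -p pics; cat > h.py <<'E'
import numpy as np, cv2
from workcell import bot
def ray(c,u,v):
    K=c["mtx"]; d=np.array([[[u,v]]],float)
    x=cv2.undistortPoints(d,np.array(K),np.array([c["k1"],0,0,0,0],float))[0,0] 
    R=np.array(c["R"]);t=np.array(c["t"])
    return -R.T@t, R.T@np.array([x[0],x[1],1])
def onz(c,u,v,z):
    o,d=ray(c,u,v); return o+d*(z-o[2])/d[2]
def proj(c,P):
    P=np.atleast_2d(np.array(P,float))
    return cv2.projectPoints(P,cv2.Rodrigues(np.array(c["R"]))[0],np.array(c["t"]),np.array(c["mtx"]),np.array([c["k1"],0,0,0,0],float))[0][:,0]
def snap(n,f):
    c=bot.read_camera(n); cv2.imwrite(f"pics/{f}.png",c["frame"]); import pickle; pickle.dump(c,open(f"pics/{f}.pkl","wb")); return c
E
python3 -c "
from h import *
for n in ['top','scene']:
    c=snap(n,n+'0'); print(n,c['k1'],-np.array(c['R']).T@c['t'])
print(bot.read_state())"
```

```text
top -0.029183158589134235 [0.45021694 0.11245937 0.98077459]
scene -0.1270735507387209 [1.06135158 0.6522773  0.88592522]
{'time': 0.1, 'q': array([-1.35988925e+00,  2.64663905e-01,  1.60525204e+00, -1.50151684e-05,
        1.27373100e+00, -3.69023525e-02]), 'joint_vel': array([-0.00012538,  0.00014391, -0.00184884, -0.00109237,  0.0027221 ,
        0.00085208]), 'joint_torque': array([ 1.67118587e-04, -5.16706717e+01, -3.68590522e+01, -1.02824602e-04,
        6.22069841e-03,  2.51186954e-06]), 'tool_pos': array([ 0.16540127, -0.65365954,  0.2000881 ]), 'tcp_rot': array([-3.11547757e+00, -3.88016998e-01,  3.02654750e-04]), 'wrist_force': array([0.22788689, 0.22177097, 0.53417665]), 'torque': array([-0.02056395, -0.00306969, -0.01683778]), 'width': 0.998111772735508}
```

View pics/top0.png

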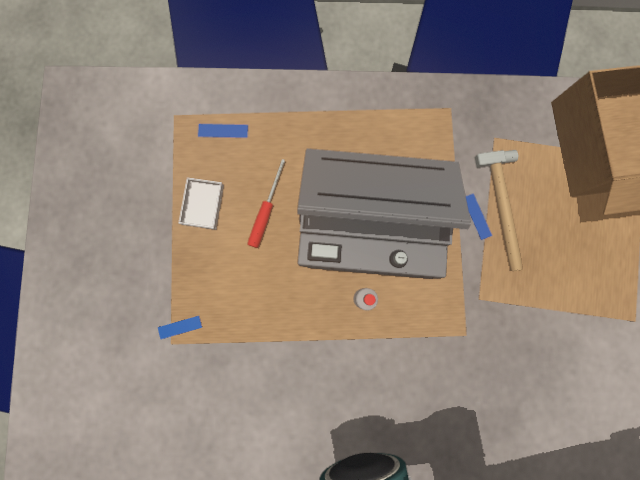

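View pics/scene0.png

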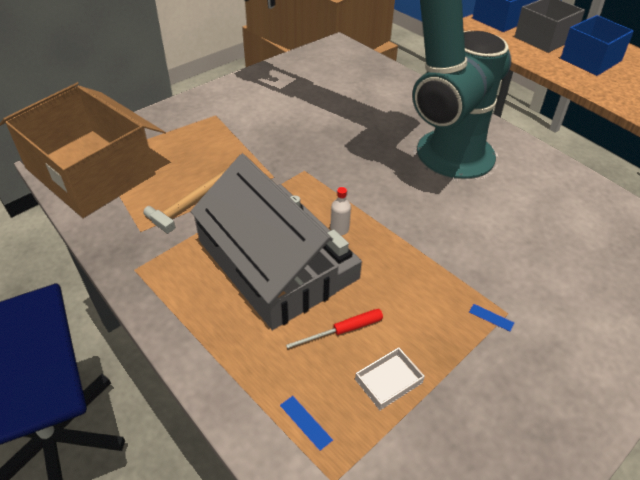

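The top view shows the latch near (324,252), the lock near (400,258), the glue bottle at (367,299), the rear edge of the lid from (305,150) to (463,163), and its raised front edge from (299,215) to (468,226). The scene view confirms the lid is about half open.

```bash
python3 -c "
from h import *; import pickle
c=pickle.load(open('pics/top0.pkl','rb')); f=c['frame']; g=cv2.cvtColor(f,cv2.COLOR_BGR2GRAY)
m=(g>160).astype('uint8')
n,l,s,ce=cv2.connectedComponentsWithStats(m)
P={}
for i in range(1,n):
    x,y=ce[i]
    if 300<x<420 and 235<y<275 and s[i,4]>15: print(ce[i],s[i],onz(c,x,y,.1))
for n_,u,v,z in [('railL',299,266,.06),('railR',445,277,.06),('glue cap',369.5,299.5,.12),('hingeL',305,150,.095),('hingeR',463,163,.095)]: print(n_,onz(c,u,v,z))
print(c['mtx'])
big=cv2.resize(f[135:315,285:485],None,fx=4,fy=3.3*4/3.3,interpolation=cv2.INTER_CUBIC)[:720]
cv2.imwrite('pics/crop.png',cv2.resize(f[140:290,290:480],None,fx=4,fy=4,interpolation=cv2.INTER_CUBIC))
"
```

```text
[324.08503401 250.42517007] [312 244  26  14 294] [0.52825442 0.10022408 0.1       ]
[400.51648352 257.07692308] [395 252  12  11  91] [ 0.51875315 -0.04683148  0.1       ]
railL [0.49940324 0.14918462 0.06      ]
railR [ 0.48391188 -0.14328465  0.06      ]
glue cap [0.43708374 0.0143671  0.12      ]
hingeL [0.72823418 0.14229717 0.095     ]
hingeR [ 0.70930885 -0.17258361  0.095     ]
[[459.74936844   0.         317.78248426]
 [  0.         459.74936844 231.80654806]
 [  0.           0.           1.        ]]
```

View pics/crop.png

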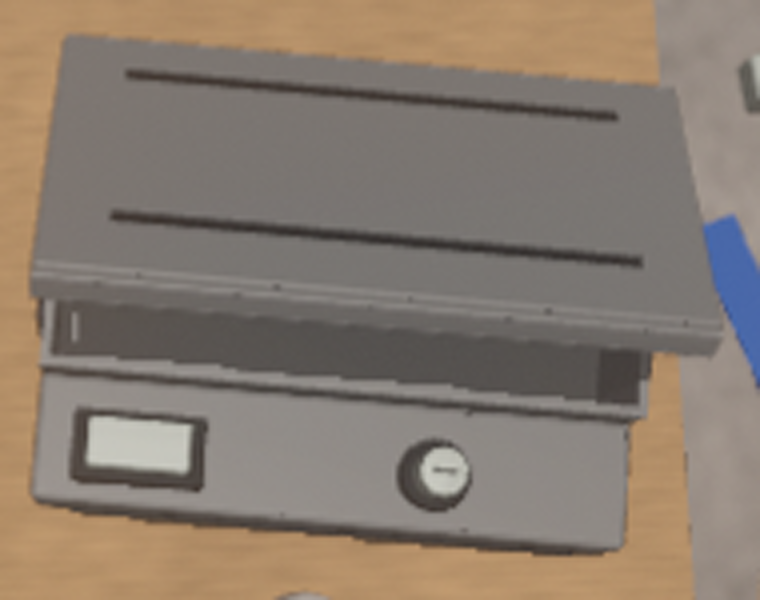

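Call:
drive_tool(
  deltas=[
    {"hand": 0,"offset": [0,0,6],"angular": [0,0,0]},
    {"hand": 0,"offset": [4,6,8],"angular": [0,0,-8]},
    {"hand": 0,"offset": [41.7,65.2,8],"angular": [0,0,-17.5]},
    {"hand": 0,"offset": [41.7,65.2,8],"angular": [0,0,-17.5]},
    {"hand": 0,"offset": [41.7,65.2,8],"angular": [0,0,-17.5]},
    {"hand": 0,"offset": [41.7,65.2,8],"angular": [0,0,-17.5]},
    {"hand": 0,"offset": [41.7,65.2,8],"angular": [0,0,-17.5]},
    {"hand": 0,"offset": [41.7,65.2,8],"angular": [0,0,-17.5]},
  ],
)

```text
time: 1.1
tool_pos: [0.401, -0.2861, 0.2794]
tcp_rot: [-3.14, 0.091, 0.0]
wrist_force: [1.1, -0.4, 0.6]
width: -0.001
```

```bash
python3 -c "
from h import *
s=bot.read_state(); print(s['time'],s['tool_pos'],s['tcp_rot'],s['wrist_force'],s['width'])"
```

```text
1.1 [ 0.40100628 -0.28605277  0.27938369] [-3.14009729e+00  9.10842665e-02  3.34227411e-05] [ 1.05024198 -0.38984419  0.63461183] -0.0007808966237468165
```

Call:
drive_tool(
  deltas=[
    {"hand": 0,"offset": [18,28.4,0],"angular": [0,0,0]},
    {"hand": 0,"offset": [18,28.4,0],"angular": [0,0,0]},
    {"hand": 0,"offset": [18,28.4,0],"angular": [0,0,0]},
    {"hand": 0,"offset": [18,28.4,0],"angular": [0,0,0]},
    {"hand": 0,"offset": [18,28.4,0],"angular": [0,0,0]},
    {"hand": 0,"offset": [18,28.4,0],"angular": [0,0,0]},
    {"hand": 0,"offset": [18,28.4,0],"angular": [0,0,0]},
    {"hand": 0,"offset": [18,28.4,0],"angular": [0,0,0]},
  ],
)

```text
time: 2.1
tool_pos: [0.5798, -0.0052, 0.2794]
tcp_rot: [3.139, -0.092, -0.002]
wrist_force: [-0.4, -0.0, -0.7]
width: 0.002
```

```bash
python3 -c "
from h import *
c=snap('wrist','w1')
print(bot.read_state()['tool_pos'],-np.array(c['R']).T@c['t'])"
```

```text
[ 0.57978826 -0.00547968  0.27960926] [ 0.64754591 -0.00932252  0.45181554]
```

View pics/w1.png

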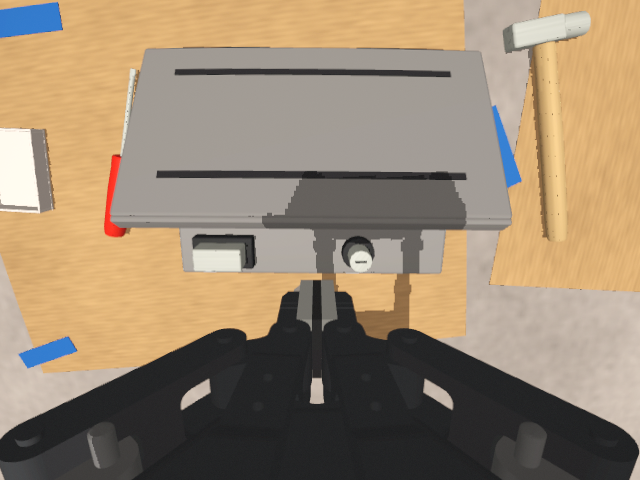

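The wrist view shows the gripper lined up squarely with the lid. The latch is at (219,256), the lock at (360,261), and the front edge of the lid near row 222. I'll start pushing the lid down.

Call:
drive_tool(
  deltas=[
    {"hand": 0,"offset": [0,0,-4],"angular": [0,0,0]},
    {"hand": 0,"offset": [0,0,-7],"angular": [0,0,0]},
    {"hand": 0,"offset": [0,0,-9],"angular": [0,0,0]},
    {"hand": 0,"offset": [0,0,-10.5],"angular": [0,0,0]},
    {"hand": 0,"offset": [0,0,-12],"angular": [0,0,0]},
    {"hand": 0,"offset": [0,0,-13.5],"angular": [0,0,0]},
    {"hand": 0,"offset": [0,0,-15],"angular": [0,0,0]},
    {"hand": 0,"offset": [0,0,-16.5],"angular": [0,0,0]},
  ],
)

```text
time: 3.15
tool_pos: [0.58, -0.004, 0.1145]
tcp_rot: [3.14, -0.09, 0.0]
wrist_force: [-0.1, 0.4, 1.6]
width: -0.005
```

```bash
python3 -c "
from h import *; import pickle
c=pickle.load(open('pics/w1.pkl','rb'))
for p in [(219,256),(360,260)]: print(onz(c,*p,.1))"
```

```text
[0.53443797 0.09624676 0.1       ]
[ 0.52165369 -0.04655211  0.1       ]
```

Call:
drive_tool(
  deltas=[
    {"hand": 0,"offset": [0,0,-0.8],"angular": [0,0,0]},
    {"hand": 0,"offset": [0,0,-1.4],"angular": [0,0,0]},
    {"hand": 0,"offset": [0,0,-1.75],"angular": [0,0,0]},
    {"hand": 0,"offset": [0,0,-1.9],"angular": [0,0,0]},
    {"hand": 0,"offset": [0,0,-1.9],"angular": [0,0,0]},
  ],
)

```text
time: 3.78
tool_pos: [0.5808, -0.004, 0.0958]
tcp_rot: [3.14, -0.091, 0.001]
wrist_force: [-0.2, 0.5, -0.5]
width: -0.001
```

```bash
python3 -c "
from h import *
c=snap('scene','s1'); d=snap('top','t1')
a=c['frame'][100:380,130:450]; b=d['frame'][100:380,230:500]
cv2.imwrite('pics/v1.png',cv2.resize(np.hstack([a,b]),None,fx=1.35,fy=1.35))
print(bot.read_state()['wrist_force'])"
```

```text
[ 0.31690947  0.11562789 -0.38818327]
```

View pics/v1.png

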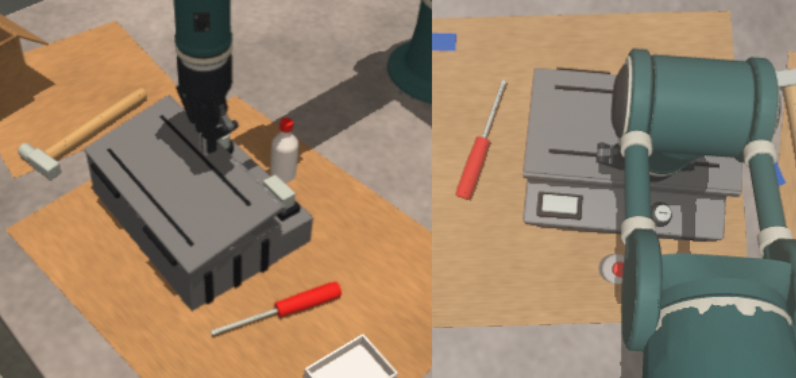

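The lid now looks flat, or nearly so, and the latch and lock are clear of it. I'll press in small steps until I feel the stop.

Call:
drive_tool(
  deltas=[
    {"hand": 0,"offset": [0,0,-0.2],"angular": [0,0,0]},
    {"hand": 0,"offset": [0,0,-0.2],"angular": [0,0,0]},
  ],
)

```text
time: 4.12
tool_pos: [0.5806, -0.0041, 0.0937]
tcp_rot: [3.14, -0.091, 0.0]
wrist_force: [-0.8, -0.2, -0.4]
width: -0.002
```

Call:
drive_tool(
  deltas=[
    {"hand": 0,"offset": [0,0,-0.2],"angular": [0,0,0]},
    {"hand": 0,"offset": [0,0,-0.2],"angular": [0,0,0]},
  ],
)

```text
time: 4.38
tool_pos: [0.5805, -0.004, 0.0915]
tcp_rot: [-3.14, 0.091, 0.0]
wrist_force: [0.3, 0.2, 0.6]
width: -0.002
```

```bash
python3 -c "
from h import *
s=bot.read_state(); print(s['joint_torque'],s['wrist_force'],s['torque'],s['q'])
c=snap('wrist','w2')"
```

```text
[ 1.56957249e-03 -4.32202649e+01 -3.30850017e+01 -2.00639502e-04
  1.05446298e-02 -5.60074943e-05] [0.33910374 0.18625754 0.64544179] [-0.02909758 -0.01288704  0.04606481] [-4.98334737e-02  1.79698102e-01  1.91884988e+00  6.05378955e-06
  1.04315005e+00  1.57858719e+00]
```

View pics/w2.png

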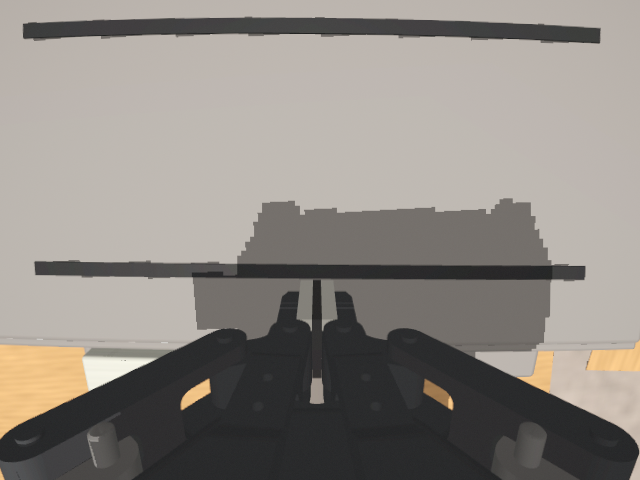

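The wrist view shows the fingertips at the front slot, row 270, and the lid's front edge near row 342. There is almost no contact force, so I'll check the lid angle from the slot lengths, which should match if it is flat.

```bash
python3 -c "
from h import *; import pickle
c=pickle.load(open('pics/w2.pkl','rb'))
S=[[(24,32),(600,36)],[(35,268),(584,272)]]
for s in S:
    a,b=[onz(c,*p,.097) for p in s]; print(a,b,np.linalg.norm(a-b))
h=np.array([.717,-.010,.085]); n0=np.array([.998,-.058,0])
for ang in [0,.03,.06,.1,.15]:
    # plane: top face of lid
    xdir=-n0*np.cos(ang)+np.array([0,0,np.sin(ang)]); n=n0*np.sin(ang)+np.array([0,0,np.cos(ang)])
    p0=h+.012*n; L=[];D=[]
    for s in S:
        q=[]
        for p in s:
            o,d=ray(c,*p); q.append(o+d*((p0-o)@n)/(d@n))
        L.append(np.linalg.norm(q[0]-q[1])); D.append((sum(q)/2-h)@xdir)
    o,d=ray(c,160,342); e=((o+d*((p0-o)@n)/(d@n))-h)@xdir
    print(ang,L,D,e)
    print('tip height over plane', (np.array([.5805,-.004,.0915])-p0)@n)
"
```

```text
[0.69998306 0.11464628 0.097     ] [ 0.68365176 -0.13252683  0.097     ] 0.24771205168528074
[0.5933581  0.13643041 0.097     ] [ 0.57508855 -0.13850656  0.097     ] 0.2755433026622271
0 [np.float64(0.24771205168528074), np.float64(0.2755433026622271)] [np.float64(0.025193686546743272), np.float64(0.13303091604125766)] 0.17274334766655847
tip height over plane -0.005500000000000005
0.03 [np.float64(0.24657440227608404), np.float64(0.2690235268450652)] [np.float64(0.025766102624502223), np.float64(0.1319332385659592)] 0.17001318713680402
tip height over plane -0.009599553397234872
0.06 [np.float64(0.24540021940622972), np.float64(0.2626217469018587)] [np.float64(0.026368909924372165), np.float64(0.130979673219095)] 0.16753318124865235
tip height over plane -0.013701253405698484
0.1 [np.float64(0.24377227185385317), np.float64(0.2542440531653725)] [np.float64(0.02722335012213847), np.float64(0.12992225695448964)] 0.1645870934934116
tip height over plane -0.019167146216696563
0.15 [np.float64(0.24162516765308814), np.float64(0.24398025111943367)] [np.float64(0.02838040752958379), np.float64(0.12892814190101226)] 0.16143702793140055
tip height over plane -0.0259823315719643
```

```bash
python3 -c "
from h import *; import pickle
for n,z in [('w1',.2796),('w2',.0915)]:
    c=pickle.load(open(f'pics/{n}.pkl','rb')); x=(.5798,-.0053) if n=='w1' else (.5805,-.004)
    print(n,proj(c,[[*x,z],[*x,z+.02],[*x,z-.02]]))
c=pickle.load(open('pics/s1.pkl','rb')); p=proj(c,[[.5805,-.004,.0958]])[0]
print('s1 tip',p)
f=c['frame']; d=snap('scene','s2'); g=d['frame']; p2=proj(d,[[.5805,-.004,.0915]])[0]; print(p2)
h=np.array([.637,-.0055,0]);X=np.array([.998,-.058,0]);Y=np.array([.058,.998,0]);Z=np.array([0,0,1.])
g=g.copy()
def dr(P,col):
    q=(proj(d,P)-[170,130])*4
    return q.astype(int)
im=cv2.resize(g[130:330,170:370],None,fx=4,fy=4,interpolation=cv2.INTER_CUBIC)[:,:]
for ang,col in [(0,(0,0,255)),(.12,(0,255,0))]:
    hp=h+.08*X+.085*Z; u=-X*np.cos(ang)+Z*np.sin(ang); n=X*np.sin(ang)+Z*np.cos(ang)
    P=[hp+s*.153*Y+r*u+.012*n for s,r in [(1,0),(1,.164),(-1,.164),(-1,0)]]
    cv2.polylines(im,[dr(P,col)],True,col,1)
cv2.circle(im,tuple(((p2-[170,130])*4).astype(int)),4,(255,0,255),1)
cv2.imwrite('pics/v2.png',im[:600])
"
```

```text
w1 [[316.11572041 273.99866455]
 [316.12281504 290.33776677]
 [316.11001602 260.73683531]]
w2 [[315.83718217 273.74638874]
 [315.77312673 290.00022101]
 [315.88925208 260.55177099]]
s1 tip [283.90248342 221.32360267]
[283.96773298 222.80346741]
```

View pics/v2.png

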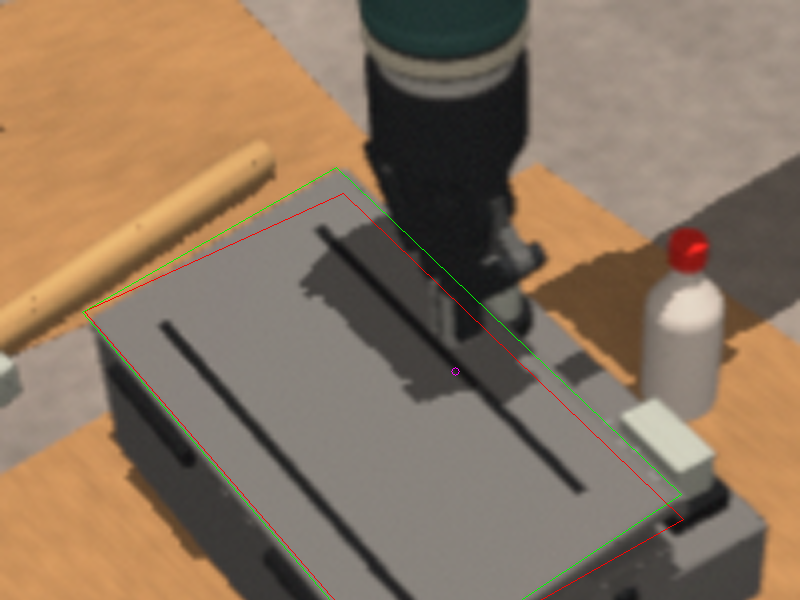

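The overlay shows the lid still about 0.12 rad open (green outline), not closed (red). The visible fingertip sits roughly 2 cm above the reported TCP, shown by the magenta mark. I'll go further down, watching force and torques closely.

Call:
drive_tool(
  deltas=[
    {"hand": 0,"offset": [0,0,-0.3],"angular": [0,0,0]},
    {"hand": 0,"offset": [0,0,-0.6],"angular": [0,0,0]},
  ],
)

```text
time: 4.72
tool_pos: [0.5804, -0.004, 0.0855]
tcp_rot: [-3.14, 0.091, 0.0]
wrist_force: [-0.8, -0.0, 1.1]
width: -0.002
```

```bash
python3 -c "
from h import *
s=bot.read_state(); print(s['joint_torque'],s['wrist_force'],s['torque'],s['tool_pos'],s['width'])
a=bot.read_camera('scene')['frame']
import pickle; b=pickle.load(open('pics/s2.pkl','rb'))['frame']; e=pickle.load(open('pics/s1.pkl','rb'))['frame']
# lid right-front corner region diff
for x,y in((e,b),(b,a)): print(cv2.absdiff(x,y)[240:290,300:350].mean(), cv2.absdiff(x,y)[150:200,190:240].mean())
"
```

```text
[-1.86989905e-02 -4.32697642e+01 -3.30374980e+01 -3.53468917e-03
 -1.18655814e-01  6.22231141e-05] [-0.78031995 -0.03963052  1.1441841 ] [-0.0491356   0.10224196 -0.04604332] [ 0.58039134 -0.00399922  0.08553392] -0.0021926251356460358
3.194933333333333 1.0665333333333333
4.3272 1.2173333333333334
```

Call:
drive_tool(
  deltas=[
    {"hand": 0,"offset": [0,0,-0.3],"angular": [0,0,0]},
    {"hand": 0,"offset": [0,0,-0.5],"angular": [0,0,0]},
  ],
)

```text
time: 5.03
tool_pos: [0.5803, -0.004, 0.0804]
tcp_rot: [-3.14, 0.091, 0.001]
wrist_force: [-0.5, 0.3, 0.7]
width: 0.002
```

Call:
drive_tool(
  deltas=[
    {"hand": 0,"offset": [0,0,-0.2],"angular": [0,0,0]},
  ],
)

```text
time: 5.15
tool_pos: [0.5804, -0.004, 0.0785]
tcp_rot: [-3.14, 0.091, 0.0]
wrist_force: [0.3, -0.4, 0.1]
width: 0.002
```

Call:
drive_tool(
  deltas=[
    {"hand": 0,"offset": [0,0,-0.2],"angular": [0,0,0]},
  ],
)

```text
time: 5.28
tool_pos: [0.5805, -0.0041, 0.0766]
tcp_rot: [3.14, -0.091, -0.0]
wrist_force: [-0.3, -0.3, 0.2]
width: -0.001
```

```bash
cat > lid.py <<'E'
from h import *; import pickle,sys
def lid(c):
    # dark slots: leftmost part of each visible (left of gripper); ends via mask
    g=cv2.cvtColor(c['frame'],cv2.COLOR_BGR2GRAY); m=(g<75).astype('uint8'); m[285:]=0
    n,l,s,ce=cv2.connectedComponentsWithStats(m); S=[]
    for i in range(1,n):
        if s[i,2]>350:
            ys,xs=np.where(l==i); S.append([(xs.min(),ys[xs<xs.min()+4].mean()),(xs.max(),ys[xs>xs.max()-4].mean())])
    h=np.array([.717,-.010,.085]); n0=np.array([.998,-.058,0]); out=[]
    for ang in np.arange(-.1,.3,.002):
        n=n0*np.sin(ang)+np.array([0,0,np.cos(ang)]); p0=h+.012*n; L=[]
        for q in S:
            e=[]
            for p in q: o,d=ray(c,*p); e.append(o+d*((p0-o)@n)/(d@n))
            L.append(np.linalg.norm(e[0]-e[1]))
        out.append((abs(L[0]-L[1]),ang,L))
    return S,min(out,key=lambda o:o[0])
if __name__=='__main__':
    print(lid(pickle.load(open('pics/w2.pkl','rb')))); print(lid(snap('wrist',sys.argv[1])))
    s=bot.read_state(); print(s['wrist_force'],s['joint_torque'][1:3],s['tool_pos'])
E
python3 lid.py w3
```

```text
([[(np.int64(23), np.float64(30.70212765957447)), (np.int64(599), np.float64(35.30357142857143))], [(np.int64(192), np.float64(274.0)), (np.int64(584), np.float64(271.625))]], (np.float64(0.03949125317866897), np.float64(-0.1), [np.float64(0.25109287741326364), np.float64(0.21160162423459467)]))
([[(np.int64(254), np.float64(28.571428571428573)), (np.int64(621), np.float64(31.803571428571427))], [(np.int64(32), np.float64(275.3863636363636)), (np.int64(587), np.float64(278.48387096774195))]], (np.float64(0.0607646942025139), np.float64(0.2980000000000004), [np.float64(0.13383903065919833), np.float64(0.19460372486171224)]))
[0.10108871 0.19535209 0.46804765] [-44.12550688 -32.84709334] [ 0.58039383 -0.00402877  0.07630629]
```

```bash
cat > ov.py <<'E'
from h import *; import sys
d=snap('scene',sys.argv[1]); g=d['frame']; s=bot.read_state(); print(s['tool_pos'],s['wrist_force'])
h=np.array([.637,-.0055,0]);X=np.array([.998,-.058,0]);Y=np.array([.058,.998,0]);Z=np.array([0,0,1.])
im=cv2.resize(g[130:280,190:370],None,fx=4,fy=4,interpolation=cv2.INTER_CUBIC)
for ang,col in [(0,(0,0,255)),(.06,(0,255,0))]:
    hp=h+.08*X+.085*Z; u=-X*np.cos(ang)+Z*np.sin(ang); n=X*np.sin(ang)+Z*np.cos(ang)
    P=[hp+q*.153*Y+r*u+.012*n for q,r in [(1,0),(1,.164),(-1,.164),(-1,0)]]
    cv2.polylines(im,[((proj(d,P)-[190,130])*4).astype(int)],True,col,1)
cv2.imwrite(f'pics/ov_{sys.argv[1]}.png',im)
E
python3 ov.py s3
```

```text
[ 0.58046373 -0.00405387  0.07641996] [-0.44106271 -0.17692891 -0.37522227]
```

View pics/ov_s3.png

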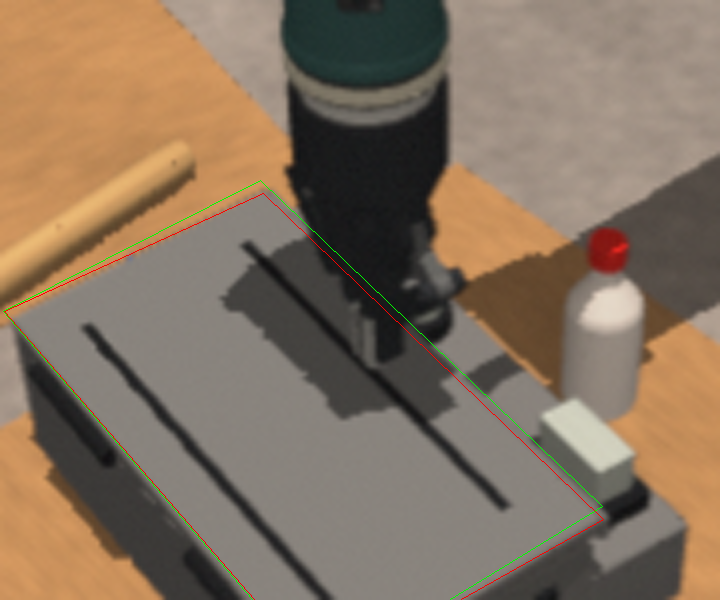

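The lid now nearly matches the closed (red) outline. I'll press on until I feel the stop.

Call:
drive_tool(
  deltas=[
    {"hand": 0,"offset": [0,0,-0.2],"angular": [0,0,0]},
    {"hand": 0,"offset": [0,0,-0.2],"angular": [0,0,0]},
  ],
)

```text
time: 5.62
tool_pos: [0.5805, -0.0041, 0.0746]
tcp_rot: [3.14, -0.09, 0.0]
wrist_force: [-0.7, 0.8, 0.3]
width: -0.002
```

Call:
drive_tool(
  deltas=[
    {"hand": 0,"offset": [0,0,-0.1],"angular": [0,0,0]},
    {"hand": 0,"offset": [0,0,-0.1],"angular": [0,0,0]},
  ],
)

```text
time: 5.88
tool_pos: [0.5805, -0.004, 0.0736]
tcp_rot: [-3.14, 0.091, 0.0]
wrist_force: [-1.2, -0.1, -0.3]
width: 0.002
```

```bash
cat > st.py <<'E'
from h import *; import sys,pickle
s=bot.read_state(); c=bot.read_camera('scene'); a=c['frame']; print(s['joint_torque'].round(2),s['wrist_force'].round(1),s['torque'].round(2),s['tool_pos'])
b=pickle.load(open(f'pics/s3.pkl','rb'))['frame']
d=cv2.absdiff(a,b); print('lidcorner',d[240:275,320:345].mean(),'noise',d[140:160,200:240].mean())
cv2.imwrite(f'pics/{sys.argv[1]}.png',a)
E
python3 st.py a1
```

```text
[ -0.   -43.66 -32.51   0.    -0.     0.  ] [-1.2 -0.1 -0.3] [0.06 0.02 0.02] [ 0.5804774  -0.00401401  0.07361417]
lidcorner 4.171809523809523 noise 0.6233333333333333
```

Call:
drive_tool(
  deltas=[
    {"hand": 0,"offset": [0,0,-0.1],"angular": [0,0,0]},
    {"hand": 0,"offset": [0,0,-0.1],"angular": [0,0,0]},
  ],
)

```text
time: 6.18
tool_pos: [0.5805, -0.004, 0.0727]
tcp_rot: [-3.14, 0.09, 0.0]
wrist_force: [-0.4, 0.8, 0.7]
width: 0.003
```

```bash
python3 st.py a2
```

```text
[-0.000e+00 -4.367e+01 -3.248e+01 -0.000e+00 -2.000e-02  0.000e+00] [-0.4  0.8  0.7] [-0.01 -0.02  0.01] [ 0.58048149 -0.00402887  0.07266226]
lidcorner 5.155428571428572 noise 0.605
```

Call:
drive_tool(
  deltas=[
    {"hand": 0,"offset": [0,0,-0.15],"angular": [0,0,0]},
    {"hand": 0,"offset": [0,0,-0.15],"angular": [0,0,0]},
  ],
)

```text
time: 6.48
tool_pos: [0.5805, -0.004, 0.0711]
tcp_rot: [3.14, -0.091, -0.0]
wrist_force: [1.1, -0.0, -0.0]
width: -0.003
```

Call:
drive_tool(
  deltas=[
    {"hand": 0,"offset": [0,0,-0.15],"angular": [0,0,0]},
    {"hand": 0,"offset": [0,0,-0.15],"angular": [0,0,0]},
  ],
)

```text
time: 6.72
tool_pos: [0.5804, -0.004, 0.0695]
tcp_rot: [3.14, -0.091, -0.0]
wrist_force: [-0.3, 0.6, -0.5]
width: 0.001
```

```bash
python3 st.py a3
```

```text
[  0.   -43.79 -32.36   0.    -0.     0.  ] [-0.3  0.6 -0.5] [ 0.1   0.01 -0.03] [ 0.58044466 -0.00404862  0.0695204 ]
lidcorner 9.031619047619047 noise 0.6725
```

```bash
python3 ov.py s4; python3 - <<'E'
import cv2,numpy as np
# wrist view alongside, one picture
from h import *
w=snap('wrist','w4')['frame']; a=cv2.imread('pics/ov_s4.png')
b=cv2.resize(w[150:420,200:440],None,fx=2,fy=2.222)
cv2.imwrite('pics/v4.png',cv2.resize(np.hstack([a[:600,300:],b[:600]]),None,fx=.88,fy=.99))
E
```

```text
[ 0.58047474 -0.00403741  0.06961225] [ 0.52066963 -0.02635115  0.31874167]
```

View pics/v4.png

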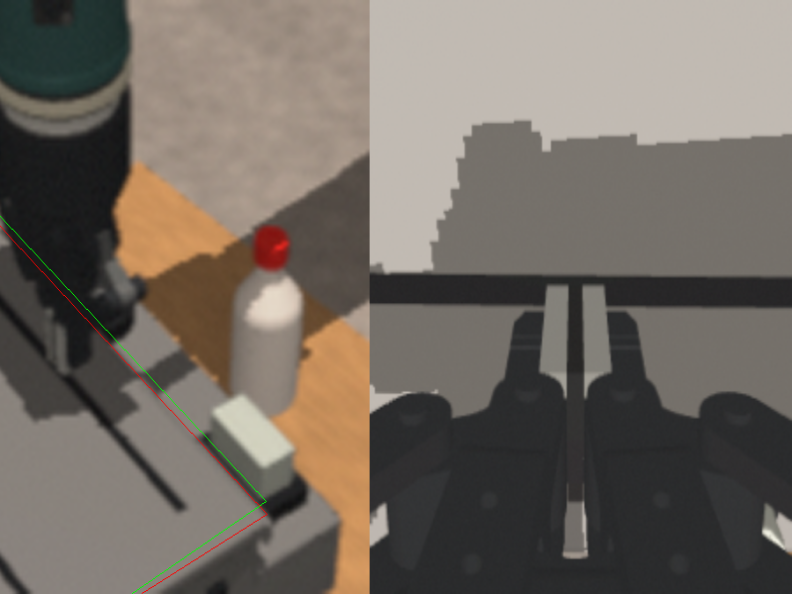

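```bash
cat > trk.py <<'E'
from h import *; import pickle,sys
fr=[cv2.imread(f'pics/{n}.png') for n in sys.argv[1:]]
G=[cv2.cvtColor(f,cv2.COLOR_BGR2GRAY) for f in fr]
pts=np.array([[[316.,256.]],[[211,212]],[[333,258]],[[340,235]]],np.float32)  # front slot end, rear slot end, corner, latch(ref)
c=pickle.load(open('pics/s3.pkl','rb'))
base=proj(c,[[.583,.135,.097]])[0]; up=proj(c,[[.583,.135,.107]])[0]; print('px per 10mm z',up-base,'slotend model',base)
for i in range(1,len(G)):
    q,st,er=cv2.calcOpticalFlowPyrLK(G[0],G[i],pts,None,winSize=(9,9),maxLevel=1)
    print(sys.argv[1+i],(q-pts)[:,0].round(2).tolist(),st.ravel())
E
python3 trk.py s3 s2 a1 a2 a3 s4
```

```text
px per 10mm z [ 0.13422909 -3.4527766 ] slotend model [326.99028703 259.9101501 ]
s2 [[-1.1299999952316284, -4.079999923706055], [-0.8399999737739563, -0.5899999737739563], [251.99000549316406, -28.65999984741211], [-0.019999999552965164, 0.019999999552965164]] [1 1 1 1]
a1 [[0.27000001072883606, 0.7400000095367432], [0.05999999865889549, 0.12999999523162842], [-0.6700000166893005, 1.2699999809265137], [0.03999999910593033, 0.03999999910593033]] [1 1 1 1]
a2 [[0.20000000298023224, 0.9399999976158142], [0.23000000417232513, 0.3199999928474426], [-0.28999999165534973, 1.399999976158142], [-0.0, -0.009999999776482582]] [1 1 1 1]
a3 [[0.3100000023841858, 1.7000000476837158], [0.23000000417232513, 0.33000001311302185], [-0.4399999976158142, 2.440000057220459], [0.029999999329447746, 0.009999999776482582]] [1 1 1 1]
s4 [[0.33000001311302185, 1.7100000381469727], [0.23000000417232513, 0.3199999928474426], [-0.41999998688697815, 2.440000057220459], [0.029999999329447746, 0.009999999776482582]] [1 1 1 1]
```

The lid is still following the tool down, so it has not reached its stop. I'll keep going.

Call:
drive_tool(
  deltas=[
    {"hand": 0,"offset": [0,0,-0.15],"angular": [0,0,0]},
    {"hand": 0,"offset": [0,0,-0.3],"angular": [0,0,0]},
  ],
)

```text
time: 7.12
tool_pos: [0.5805, -0.004, 0.067]
tcp_rot: [-3.14, 0.091, 0.0]
wrist_force: [-4.8, 0.4, 11.0]
width: 0.003
```

```bash
python3 st.py a5; python3 trk.py s3 s4 a5
```

```text
[ -0.07 -38.45 -29.84   0.    -1.27   0.  ] [-4.8  0.4 11. ] [ 0.03  0.72 -0.  ] [ 0.5804628  -0.0040304   0.06695856]
lidcorner 12.187809523809523 noise 0.6941666666666667
px per 10mm z [ 0.13422909 -3.4527766 ] slotend model [326.99028703 259.9101501 ]
s4 [[0.33000001311302185, 1.7100000381469727], [0.23000000417232513, 0.3199999928474426], [-0.41999998688697815, 2.440000057220459], [0.029999999329447746, 0.009999999776482582]] [1 1 1 1]
a5 [[0.6600000262260437, 2.5299999713897705], [0.38999998569488525, 0.46000000834465027], [-0.6200000047683716, 3.4700000286102295], [0.019999999552965164, -0.0]] [1 1 1 1]
```

Call:
drive_tool(
  deltas=[
    {"hand": 0,"offset": [0,0,-0.1],"angular": [0,0,0]},
    {"hand": 0,"offset": [0,0,-0.1],"angular": [0,0,0]},
  ],
)

```text
time: 7.42
tool_pos: [0.5805, -0.004, 0.067]
tcp_rot: [3.14, -0.09, -0.0]
wrist_force: [-4.5, 0.3, 9.2]
width: -0.0
```

```bash
python3 st.py a6; python3 trk.py s3 a5 a6; python3 ov.py s6
```

```text
[-7.000e-02 -3.958e+01 -3.088e+01  1.000e-02 -1.360e+00 -0.000e+00] [-4.5  0.3  9.2] [-0.    0.68  0.02] [ 0.58052534 -0.00400545  0.06698526]
lidcorner 12.199238095238096 noise 0.66625
px per 10mm z [ 0.13422909 -3.4527766 ] slotend model [326.99028703 259.9101501 ]
a5 [[0.6600000262260437, 2.5299999713897705], [0.38999998569488525, 0.46000000834465027], [-0.6200000047683716, 3.4700000286102295], [0.019999999552965164, -0.0]] [1 1 1 1]
a6 [[0.6600000262260437, 2.5199999809265137], [0.3799999952316284, 0.44999998807907104], [-0.6000000238418579, 3.440000057220459], [0.009999999776482582, -0.009999999776482582]] [1 1 1 1]
[ 0.58051585 -0.00406543  0.0670057 ] [-4.05884689 -0.20160596  8.43370721]
```

View pics/ov_s6.png

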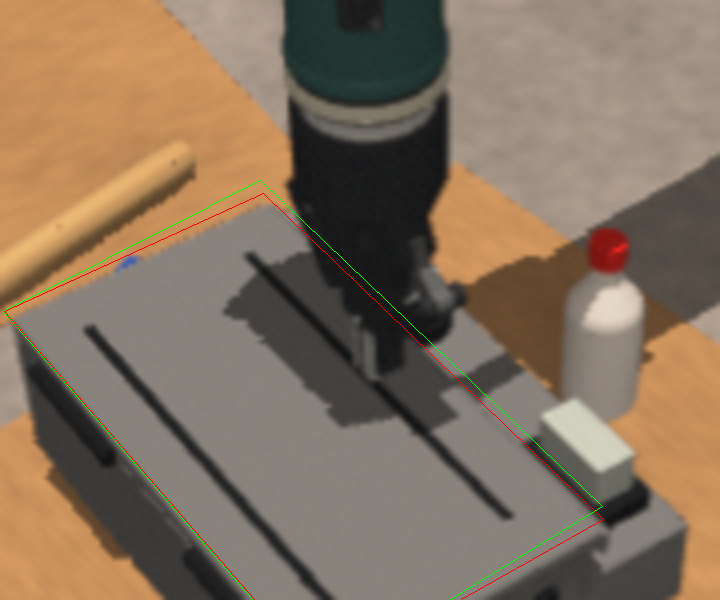

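There is now a stop at about 10 N, and the lid has stopped moving. I'll confirm with a firmer push.

Call:
drive_tool(
  deltas=[
    {"hand": 0,"offset": [0,0,-0.2],"angular": [0,0,0]},
    {"hand": 0,"offset": [0,0,-0.3],"angular": [0,0,0]},
    {"hand": 0,"offset": [0,0,-0.3],"angular": [0,0,0]},
  ],
)

```text
time: 7.9
tool_pos: [0.5806, -0.004, 0.0668]
tcp_rot: [3.14, -0.09, -0.0]
wrist_force: [-11.7, 0.8, 23.7]
width: 0.001
```

```bash
python3 st.py a7; python3 trk.py s3 a6 a7
```

```text
[ -0.18 -31.75 -28.29   0.05  -3.87  -0.  ] [-11.7   0.8  23.7] [ 0.08  1.91 -0.06] [ 0.58058942 -0.00401688  0.06682201]
lidcorner 12.268190476190476 noise 0.7016666666666667
px per 10mm z [ 0.13422909 -3.4527766 ] slotend model [326.99028703 259.9101501 ]
a6 [[0.6600000262260437, 2.5199999809265137], [0.3799999952316284, 0.44999998807907104], [-0.6000000238418579, 3.440000057220459], [0.009999999776482582, -0.009999999776482582]] [1 1 1 1]
a7 [[0.6899999976158142, 2.5999999046325684], [0.4000000059604645, 0.4699999988079071], [-0.6299999952316284, 3.450000047683716], [0.03999999910593033, 0.0]] [1 1 1 1]
```

The lid is firm at 24 N with no further motion, so I take it as closed. The fingertip appears to sit about 2–3 cm above the reported TCP. Next I'll rise and move over the latch.

Call:
drive_tool(
  deltas=[
    {"hand": 0,"offset": [0,0,4],"angular": [0,0,0]},
    {"hand": 0,"offset": [0,0,7],"angular": [0,0,0]},
    {"hand": 0,"offset": [-3,6,7],"angular": [0,0,0]},
    {"hand": 0,"offset": [-5,10.3,7],"angular": [0,0,0]},
    {"hand": 0,"offset": [-5,10.3,7],"angular": [0,0,0]},
    {"hand": 0,"offset": [-5,10.3,4],"angular": [0,0,0]},
    {"hand": 0,"offset": [-5,10.3,3],"angular": [0,0,0]},
    {"hand": 0,"offset": [-5,10.3,3],"angular": [0,0,0]},
  ],
)

```text
time: 8.95
tool_pos: [0.5298, 0.0981, 0.0916]
tcp_rot: [3.14, -0.092, -0.004]
wrist_force: [-0.5, 0.3, 0.8]
width: -0.001
```

```bash
python3 - <<'E'
from h import *
s=bot.read_state(); print(s['tool_pos'],s['wrist_force'].round(1))
a=snap('scene','b1')['frame']; t=snap('top','tb1')['frame']; w=snap('wrist','wb1')['frame']
A=cv2.resize(a[150:290,230:380],(400,373)); B=cv2.resize(w,(480,373))
cv2.imwrite('pics/vb1.png',np.hstack([A,B])[:,:800] if 880<=800 else cv2.resize(np.hstack([A,B]),(800,339)))
E
python3 trk.py s3 a7 b1
```

```text
[0.52984252 0.09813235 0.09159084] [-0.5  0.3  0.8]
px per 10mm z [ 0.13422909 -3.4527766 ] slotend model [326.99028703 259.9101501 ]
a7 [[0.6899999976158142, 2.5999999046325684], [0.4000000059604645, 0.4699999988079071], [-0.6299999952316284, 3.450000047683716], [0.03999999910593033, 0.0]] [1 1 1 1]
b1 [[0.6499999761581421, 2.5199999809265137], [0.38999998569488525, 0.4699999988079071], [-0.6399999856948853, 3.450000047683716], [-60.95000076293945, 94.51000213623047]] [1 1 1 1]
```

View pics/vb1.png

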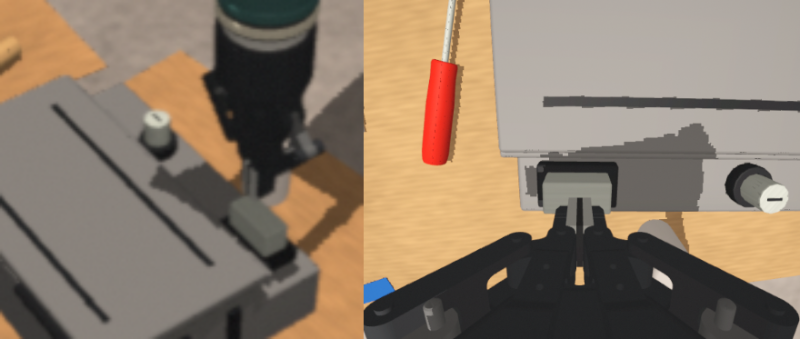

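The lid looks flush and the fingertips are centred over the latch block, in both the scene and wrist crops. Next I'll step down onto the latch.

Call:
drive_tool(
  deltas=[
    {"hand": 0,"offset": [0,0,-0.5],"angular": [0,0,0]},
    {"hand": 0,"offset": [0,0,-1],"angular": [0,0,0]},
    {"hand": 0,"offset": [0,0,-1.3],"angular": [0,0,0]},
  ],
)

```text
time: 9.48
tool_pos: [0.5303, 0.0989, 0.0793]
tcp_rot: [3.14, -0.091, -0.001]
wrist_force: [-0.7, -0.2, -0.1]
width: 0.001
```

Call:
drive_tool(
  deltas=[
    {"hand": 0,"offset": [0,0,-0.2],"angular": [0,0,0]},
    {"hand": 0,"offset": [0,0,-0.4],"angular": [0,0,0]},
  ],
)

```text
time: 9.72
tool_pos: [0.5305, 0.099, 0.0756]
tcp_rot: [-3.14, 0.09, 0.0]
wrist_force: [0.7, -0.2, -0.1]
width: 0.0
```

Call:
drive_tool(
  deltas=[
    {"hand": 0,"offset": [0,0,-0.2],"angular": [0,0,0]},
    {"hand": 0,"offset": [0,0,-0.4],"angular": [0,0,0]},
  ],
)

```text
time: 9.98
tool_pos: [0.5305, 0.099, 0.0716]
tcp_rot: [-3.14, 0.09, -0.0]
wrist_force: [-0.1, -0.2, -0.1]
width: 0.0
```

Call:
drive_tool(
  deltas=[
    {"hand": 0,"offset": [0,0,-0.2],"angular": [0,0,0]},
    {"hand": 0,"offset": [0,0,-0.4],"angular": [0,0,0]},
  ],
)

```text
time: 10.22
tool_pos: [0.5306, 0.099, 0.068]
tcp_rot: [-3.14, 0.091, -0.0]
wrist_force: [-1.5, 0.1, 3.2]
width: 0.001
```

Call:
drive_tool(
  deltas=[
    {"hand": 0,"offset": [0,0,-0.25],"angular": [0,0,0]},
    {"hand": 0,"offset": [0,0,-0.5],"angular": [0,0,0]},
    {"hand": 0,"offset": [0,0,-0.7],"angular": [0,0,0]},
    {"hand": 0,"offset": [0,0,-0.8],"angular": [0,0,0]},
  ],
)

```text
time: 10.72
tool_pos: [0.5307, 0.099, 0.06]
tcp_rot: [-3.14, 0.091, -0.0]
wrist_force: [-3.1, -0.2, 8.0]
width: -0.0
```

Call:
drive_tool(
  deltas=[
    {"hand": 0,"offset": [0,0,-0.2],"angular": [0,0,0]},
    {"hand": 0,"offset": [0,0,-0.2],"angular": [0,0,0]},
  ],
)

```text
time: 10.98
tool_pos: [0.5308, 0.099, 0.0598]
tcp_rot: [3.14, -0.09, 0.0]
wrist_force: [-6.6, -0.5, 15.6]
width: -0.004
```

The latch reached a hard stop at z 0.0598, which matches a 10 mm stroke from contact near 0.070. Next is the lock button.

Call:
drive_tool(
  deltas=[
    {"hand": 0,"offset": [0,0,-0.1],"angular": [0,0,0]},
    {"hand": 0,"offset": [0,0,3],"angular": [0,0,0]},
    {"hand": 0,"offset": [0,0,6],"angular": [0,0,0]},
    {"hand": 0,"offset": [-0.5,-5,6],"angular": [0,0,0]},
    {"hand": 0,"offset": [-1.1,-10,6],"angular": [0,0,0]},
    {"hand": 0,"offset": [-1.1,-14.6,6],"angular": [0,0,0]},
    {"hand": 0,"offset": [-1.1,-14.6,5],"angular": [0,0,0]},
    {"hand": 0,"offset": [-1.1,-14.6,5],"angular": [0,0,0]},
  ],
)

```text
time: 11.98
tool_pos: [0.5183, -0.0467, 0.1061]
tcp_rot: [-3.139, 0.092, 0.004]
wrist_force: [-0.5, -0.0, -0.1]
width: -0.001
```

```bash
python3 - <<'E'
from h import *
s=bot.read_state(); print(s['tool_pos'],s['wrist_force'].round(1))
a=snap('scene','b2')['frame']; w=snap('wrist','wb2')['frame']
A=cv2.resize(a[150:290,210:360],(430,401)); B=cv2.resize(w[200:320,260:380],(370,401),interpolation=cv2.INTER_CUBIC)
cv2.imwrite('pics/vb2.png',np.hstack([A,B]))
E
python3 trk.py s3 a7 b1 b2
```

```text
[ 0.51828554 -0.04670349  0.10612338] [-0.5 -0.  -0.1]
px per 10mm z [ 0.13422909 -3.4527766 ] slotend model [326.99028703 259.9101501 ]
a7 [[0.6899999976158142, 2.5999999046325684], [0.4000000059604645, 0.4699999988079071], [-0.6299999952316284, 3.450000047683716], [0.03999999910593033, 0.0]] [1 1 1 1]
b1 [[0.6499999761581421, 2.5199999809265137], [0.38999998569488525, 0.4699999988079071], [-0.6399999856948853, 3.450000047683716], [-60.95000076293945, 94.51000213623047]] [1 1 1 1]
b2 [[0.7599999904632568, 2.609999895095825], [0.3100000023841858, 0.38999998569488525], [-1.0, 3.440000057220459], [-2.5799999237060547, 1.0800000429153442]] [1 1 1 1]
```

View pics/vb2.png

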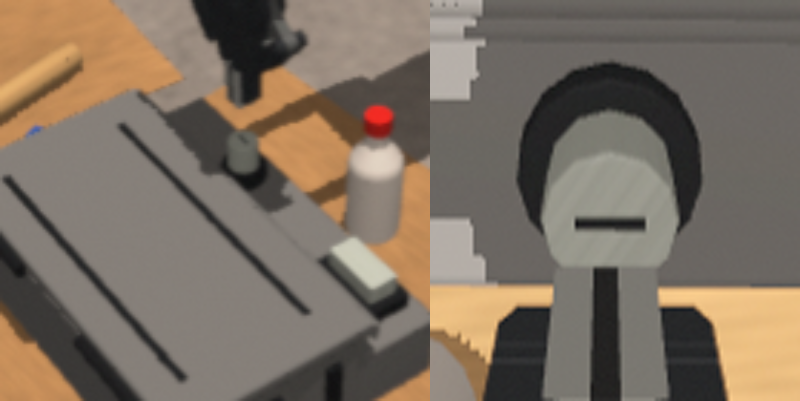

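The latch is visibly down, the lid is still closed, and the lock sits directly ahead of the fingertips in the wrist crop at about (318,266). I'll get its position by ray.

```bash
python3 -c "
from h import *; import pickle
c=pickle.load(open('pics/wb2.pkl','rb')); print(onz(c,318.4,266.2,.1))
c=pickle.load(open('pics/wb1.pkl','rb')); print('latch wb1 lock', onz(c,(772-364)/436*640,197/339*480,.1))
print(bot.read_state()['tool_pos'])"
```

```text
[ 0.52028896 -0.0476537   0.1       ]
latch wb1 lock [ 0.52203176 -0.04351698  0.1       ]
[ 0.51909718 -0.04603731  0.10705258]
```

Call:
drive_tool(
  deltas=[
    {"hand": 0,"offset": [0.1,-0.1,-2],"angular": [0,0,0]},
    {"hand": 0,"offset": [0.1,-0.1,-3],"angular": [0,0,0]},
    {"hand": 0,"offset": [0.1,-0.1,-3.6],"angular": [0,0,0]},
    {"hand": 0,"offset": [0.1,-0.1,-3.9],"angular": [0,0,0]},
    {"hand": 0,"offset": [0.1,-0.1,-4.1],"angular": [0,0,0]},
  ],
)

```text
time: 12.7
tool_pos: [0.5206, -0.0477, 0.0672]
tcp_rot: [-3.14, 0.09, -0.0]
wrist_force: [-2.7, 1.2, 3.4]
width: -0.005
```

Call:
drive_tool(
  deltas=[
    {"hand": 0,"offset": [0,0,-0.3],"angular": [0,0,0]},
    {"hand": 0,"offset": [0,0,-0.5],"angular": [0,0,0]},
    {"hand": 0,"offset": [0,0,-0.7],"angular": [0,0,0]},
    {"hand": 0,"offset": [0,0,-0.8],"angular": [0,0,0]},
  ],
)

```text
time: 13.2
tool_pos: [0.5209, -0.0479, 0.0598]
tcp_rot: [-3.14, 0.091, -0.001]
wrist_force: [-6.4, 2.4, 14.6]
width: -0.002
```

Call:
drive_tool(
  deltas=[
    {"hand": 0,"offset": [0,0,-0.2],"angular": [0,0,0]},
    {"hand": 0,"offset": [0,0,-0.2],"angular": [0,0,0]},
  ],
)

```text
time: 13.45
tool_pos: [0.521, -0.0479, 0.0596]
tcp_rot: [-3.14, 0.091, -0.001]
wrist_force: [-9.2, 2.5, 21.8]
width: -0.001
```

Call:
drive_tool(
  deltas=[
    {"hand": 0,"offset": [0,0,4],"angular": [0,0,0]},
    {"hand": 0,"offset": [0,0,10],"angular": [0,0,0]},
    {"hand": 0,"offset": [0,0,16],"angular": [0,0,0]},
    {"hand": 0,"offset": [-2,-6,20],"angular": [0,0,0]},
    {"hand": 0,"offset": [-6,-12,20],"angular": [0,0,0]},
    {"hand": 0,"offset": [-6,-18,20],"angular": [0,0,0]},
    {"hand": 0,"offset": [-6,-24,20],"angular": [0,0,0]},
    {"hand": 0,"offset": [-6,-24,20],"angular": [0,0,0]},
  ],
)

```text
time: 14.45
tool_pos: [0.4597, -0.292, 0.2562]
tcp_rot: [3.138, -0.098, -0.0]
wrist_force: [-0.6, 0.7, 0.0]
width: -0.002
```

```bash
python3 - <<'E'
from h import *; import pickle
s=bot.read_state(); print(s['tool_pos'],s['wrist_force'].round(1))
t=snap('top','tf'); snap('scene','sf')
S=[]
for n in ('top','scene'):
    c0=pickle.load(open(f'pics/{n}0.pkl','rb')); c1=pickle.load(open('pics/'+('tf' if n=='top' else 'sf')+'.pkl','rb'))
    for nm,xy in [('latch',(.530,.099)),('lock',(.5205,-.047))]:
        r=[]
        for c,z in ((c0,.1),(c1,.09)):
            p=proj(c,[[*xy,z]])[0]; g=cv2.cvtColor(c['frame'],cv2.COLOR_BGR2GRAY)
            x,y=int(p[0])-22,int(p[1])-18; sub=(g[y:y+36,x:x+44]>150).astype('uint8')
            k,l,st,ce=cv2.connectedComponentsWithStats(sub)
            b=[(ce[i]+[x,y]).round(1).tolist()+[int(st[i,4])] for i in range(1,k) if st[i,4]>20]
            r.append((p.round(1).tolist(),b))
        print(n,nm,r)
    d=cv2.absdiff(c0['frame'],c1['frame']).max(2)
    objs={'glue':(.437,.014,.06),'driver':(.6,.23,.01),'tray':(.62,.34,.01)}
    for o,P in objs.items():
        p=proj(c0,[P])[0].astype(int); print(n,o,p,d[p[1]-20:p[1]+20,p[0]-20:p[0]+20].mean().round(2))
E
python3 trk.py s3 a7 sf
```

```text
[ 0.45974518 -0.29200216  0.25623149] [-0.6  0.7  0. ]
top latch [([324.7, 249.5], [[324.1, 250.5, 301]]), ([324.7, 250.0], [[324.1, 250.9, 293]])]
top lock [([400.6, 256.2], [[400.6, 257.2, 100]]), ([399.7, 256.6], [[399.9, 257.6, 97]])]
top glue [366 299] 0.79
top driver [263 219] 0.92
top tray [212 208] 0.67
scene latch [([335.1, 236.1], [[337.8, 238.5, 187]]), ([334.9, 239.5], [[336.8, 241.2, 210]])]
scene lock [([293.5, 196.9], [[304.9, 193.1, 419]]), ([293.6, 200.3], [[303.9, 197.9, 291]])]
scene glue [340 208] 1.65
scene driver [351 321] 1.67
scene tray [383 364] 1.48
px per 10mm z [ 0.13422909 -3.4527766 ] slotend model [326.99028703 259.9101501 ]
a7 [[0.6899999976158142, 2.5999999046325684], [0.4000000059604645, 0.4699999988079071], [-0.6299999952316284, 3.450000047683716], [0.03999999910593033, 0.0]] [1 1 1 1]
sf [[0.9100000262260437, 2.7300000190734863], [0.20999999344348907, 0.27000001072883606], [-2.25, 3.809999942779541], [-1.9800000190734863, 1.840000033378601]] [1 1 1 1]
```

```bash
python3 -c "
from workcell import bot
bot.finish_job()"
```

```text
the job is handed in; nothing more can be done
```

The box is closed up in the order asked, and I handed the job in after about 14.5 s of robot time. I pushed the lid shut, then pressed the latch, then the lock button, all with the shut fingertips. The arm then retreated clear of everything.

**Last checks**
- **Lid:** it stopped hard and held at 24 N with no further motion. Image tracking showed it stayed shut through the latch and lock presses.
- **Latch and lock:** both stopped hard at a tool height of about 0.060 m, at 16 N and 22 N. First contact on the latch was near 0.070 m, which fits its 10 mm stroke. I saw no clear first contact on the lock, but it stopped at the same height. The before and after images also put the latch about 10 mm lower; the lock blob in the scene view was contaminated, so its drop rests on the stop height and the top view.
- **Loose objects:** the glue bottle, screwdriver and tray show no change in the images. I did not check the hammer numerically, but the arm never went near it.

**What disagreed**
- **Tool height:** contacts happened about 30 mm lower in the reported tool height than the fingertips should have been. I relied on force stops and images instead of that reading.
- **Wrist force:** it read almost zero while the lid was swinging, and only showed force at the stop.
- **Lid outline:** my closed-lid outline in the scene view sat about 3 pixels off where the lid ended up.

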